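Hang the orange cart wheel on the sprung J-hook

ROBOT

A 7-joint arm with a two-finger parallel gripper is mounted at the origin on the work surface. World frame = base frame: x ahead of the robot, y to its left, z up, the work surface at z = 0. Lengths are in m, angles in rad, forces in N, time in s.
With the tool pointing down it reaches from about 0.4 to 0.85 m from the base axis. Payload 10.4 kg.
Tool frame: the origin (TCP) lies on the centre line of the jaws, within the pads' length; the fingertips stand r.tip_extent ahead of it and the grasp point (between the pads) lies 8 mm behind it (r.tip_extent is the distance from the TCP to the fingertips, in m); z points along the fingers, y is the direction in which the jaws open and shut (so a half turn about z gives the same grasp; the last joint's range is limited). The gripper opens to 87 mm and grips with 3 to 60 N. Pads are 19 mm wide; open, the fingers measure 117 mm over their backs; the gripper's body (75 mm by 190 mm) begins 51 mm behind the grasp point.
Start: joints at [-1.36, 0.332, -0.065, 1.46, 0.022, 1.35, -0.088], TCP at [0.145, 0.608, 0.234] pointing down, gripper open.
Joint ranges: [-2.6, 2.6], [-0.5, 2.12], [-1.47, 1.34], [0.16, 2.42], [-1.27, 4.41], [0.06, 2.06], [-2.6, 2.6]. Speed limits (rad/s): [2.22, 2.22, 2.79, 2.79, 3.14, 3.14, 3.14].

INTERFACE

Orientations are given as a unit quaternion [x, y, z, w].
In Python, from bench import r gives the robot as it stands.
- The arm moves only by the shell command python3 -m jog 'ROWS' [FORCE]. ROWS is JSON, a list of rows, each a list of 7 numbers: the shift along the tool's x, y, z in cm, then the turn, a rotation vector about the tool's x, y, z in rad, then the opening, from -1 (shut) to 1 (fully open). In form: [[tx, ty, tz, wx, wy, wz, jaw], ...]. A call has 1 to 20 rows; each row shifts and turns the commanded pose from where the row before left it, along the tool's axes as they then stand; what a row does not reach is not made up. A row lasts 1/8 s, in which the tool goes at most 62.5 mm and 10.7 degrees, less where a joint would pass 70% of its speed; a pose out of reach is approached as far as the arm can. A call with a gripper value outside its range is refused whole. The fingers move at their own pace and stop on an object; FORCE is the grip in N (left out, the last holds). Time passes only in rows, so rows that do not move let the fingers close. It gives the time, the measured TCP pose, the force and the opening at its end, in the units of the state.
- r.read_state(): the state, without advancing time (a new reading comes with each control period).
- r.camera(name): name is "scene" or "top"; returns a dict with "frame" (480x640x3 uint8, red, green, blue), "fx", "fy", "cx", "cy" (pixels), "camera_from_world" (4x4, takes a point from world to camera coordinates). Camera axes: x right, y down, z forward; pixel columns grow to the right and rows downward; lengths in m; the calibration is good to about 2 mm. A picture is of the moment at which its call begins. There is no depth.
- r.close_job(): hands the job in, once; it reports no verdict.
Trained networks look in a picture, given as the dict that the camera call returned (one of the last four; its "shot" number tells which), for a name from the list of things; names that differ only in an ending like _2 or _b are one class to them, and where a whole thing is asked for, a point or a joint stands for the part that bears it (a point fixed in the world has none). Each returns a list of dicts, best first, with "score" (0 to 1); they miss things now and then, are a little off and sometimes report something else, mostly with a low value. They report only what shows in the picture. A call takes as long as a camera call. They do not tell look-alikes from the thing itself.
- r.search_frame(picture, thing): "rect" ([left, top, right, bottom] in pixels, round what is visible of it).
The state is a dict: "time": time; "joint_positions": joint angles; "joint_vel": joint speeds; "joint_torque": joint torques, N m; "ee_pos": TCP position; "eef_rot": TCP orientation; "ft_force": force on the tool from outside, world axes, zero at the start; "torque": the same for the moment, N m; "width": finger opening in m.
Only numpy, scipy, OpenCV 4.12 (cv2) and the standard library are available. Lean on these libraries where they do the work, as an engineer would, in place of code of your own. Each camera call takes 0.05 s, during which the arm holds its last target.

TASK

Lift the orange-rimmed wheel out of the rack by its rim and hang it by the rim on the twin-prong J-hook: bring the rim over the prong tips and push it down past both red spring keepers until it sits on the bottom of the prongs with the keepers sprung shut above it. The hook's clamp height is not known exactly, so feel for the bottom: press the rim home on it with about 10 N while still holding it (never more than 20 N, and do not let it drop the last bit), then let go so that it hangs still. Leave the grey wheel and everything else on the bench where they are.

Things in the scene. Friction and masses are not known exactly. Their poses are not given: they have to be found in the camera images.
- wheel: Wheel to hang: orange rim, white hub and 3 spokes, 0.24-0.39 kg. Rim 210 mm outside diameter, 10 mm wide, 8 mm thick radially. Hub 24 mm diameter, 22 long. Origin at hub centre, x = axle, z up at the start: one spoke straight down, two 60 degrees either side of up, so the gap at the top is free. Starts upright (leaning up to 3 degrees) in either rack slot, rim top about 224 mm above the table.
- spare_wheel: Grey-rimmed wheel with black spokes, same shape and size, origin and axes as the orange one; it stands in the rack's other slot, 100 mm along the axle direction, and must stay there.
- rack: Fixed low plywood rack, 170 x 210 x 85 mm. Origin at the centre of its underside. It has two slots for upright wheels, at x = -50 and +50 mm, each held at both ends by upright cheeks 13 mm apart that rise to 85 mm above the table; wheel axles lie along the rack's x. A wheel must be raised about 45 mm to come out of its slot.
- stand: Fixed hook stand: foot, column, black sliding clamp (x = 77 to 123 mm) and a steel hook of two equal J-shaped 7 mm wire prongs at y = +28 and -28 mm, tips towards -x (roughly to the robot). Nothing lies between the prongs: a gripper holding the rim's top goes down between them. Origin on the table right under the middle of the hook's seat; z up. The rim hangs across both prongs, axle along x.
- seat_low (a point): Point of the stand at its x = y = 0, 215 mm above the table: the lowest height the hook's seat can have. The seat (upper side of the prongs' level bottom) really lies 0 to 18 mm above this point; the clamp height differs each time and is not reported, so feel for it. A seated wheel's hub is about 93 mm below the seat. The hook does not slide under forces below 50 N.
- mouth (a point): Point of the stand at x = -60 mm, 270 mm up, in front of the tips. Seen from the side each prong is a U, 24 mm wide inside (x = -12 to 12): tip leg up to 32 mm above the seat, back leg up to 40 mm, then level back to the clamp, nothing higher. A rim whose hub is 93 mm below this height clears the tips at every clamp height; move it level along +x to x = 0 (prongs pass through the spoke gap), then down.
- keeper_left (a joint): Red spring keeper of the prong at y = +28 mm: 17 mm flap hinged on the back leg 30 mm above the seat, narrowing the mouth of the U to 7 mm. 0 rad = shut (level); grows to 1.35 as its free end is pushed down into the U. It lets the rim past at about 0.6 to 1.2 rad, then springs shut above it. Both keepers together resist with about 2 to 6 N.
- keeper_right (a joint): Red spring keeper of the prong at y = -28 mm, otherwise the same.
- meter: Bystander: black hand-held test meter lying flat, 150 x 75 x 34 mm, origin at the centre of its underside.
- solder_spool: Bystander: small metal spool standing on end, 54 mm diameter, 40 mm high, origin at the centre of its underside; between rack and stand.
- screwdriver: Bystander: yellow-handled screwdriver lying on the fixed green mat, under 40 mm high.
- flux_jar: Bystander: jar 50 mm diameter, 60 mm high, origin at the centre of its underside.
- parts_tray: Bystander: blue divided tray 100 x 170 x 40 mm, origin at the centre of its underside.
- mug: Bystander: white mug 80 mm diameter, 90 mm high, origin at the centre of its underside.
Not all that is in view belongs to the job. There is more than one size of the wheel; the one meant has the size given above. What is shaped like the stand but yellow is not meant.

How it is judged:
On the way, in this order (a step that is already met when the one before it is completed fails the run):
1. the orange wheel is held by the gripper clear above the rack (height (world z) of wheel above 0.17 m and contact force between the fingers and wheel above 1 N), for 0.2 s.
2. the held rim pushes a keeper of the hook open (more than 0.4 rad) (value of joint any of keeper_left, keeper_right above 0.4 rad and contact force between wheel and stand above 0.3 N and contact force between the fingers and wheel above 0.5 N).
3. still held, the rim is pressed home on the bottom of the prongs (more than 6 N) under shut keepers (contact force between wheel and stand above 6 N and contact force between the fingers and wheel above 1 N and value of joint each of keeper_left, keeper_right below 0.1 rad and x of wheel in the frame of stand between -0.02 and 0.02 m and y of wheel in the frame of stand between -0.02 and 0.02 m), for 0.1 s.
At the end, for the whole second after the job is handed in: The orange wheel hangs free and still on the hook: hub within 12 mm of the stand origin in stand x and y, 112 to 152 mm high, axle level to 0.15 rad and along stand x to 0.2 rad, weight on the stand (over 1.2 N), keepers under 0.1 rad, under 0.03 m/s and 0.3 rad/s (contact force between wheel and stand above 1.2 N and x of wheel in the frame of stand between -0.012 and 0.012 m and y of wheel in the frame of stand between -0.012 and 0.012 m and z of wheel in the frame of stand between 0.112 and 0.152 m and angle between wheel's own x axis and vertical between 1.42 and 1.72 rad and angle between the x axis of wheel and the x axis of stand, either way round below 0.2 rad and value of joint each of keeper_left, keeper_right below 0.1 rad and linear speed of wheel below 0.03 m/s and angular speed of wheel below 0.3 rad/s); the robot touches nothing.
It fails at once if the wheel is pressed on the hook or stand with more than 20 N (contact force between wheel and stand above 20 N).
It fails at once if the hook or stand is struck by the robot with more than 20 N (contact force between any of the fingers, the arm and stand above 20 N).
It fails at once if the grey wheel is moved more than 20 mm (distance of spare_wheel from where it was at the start of the episode above 0.02 m).
It fails at once if a bystander (meter, spool, screwdriver, jar, tray, mug) is moved more than 40 mm (distance of any of meter, solder_spool, screwdriver, flux_jar, parts_tray, mug from where it was at the start of the episode above 0.04 m).
It also fails if it takes over 64 s, if anything falls off the work surface, if the arm or the gripper's body presses on something with over 40 N, if the wrist force passes 120 N, or if a joint passes its speed limit or range.

## Working session

There is one attempt and no reset: what is moved stays moved. The work goes in short steps, Python scripts to look and compute and a shell command to move; the robot and the scene stay as the last step left them, time stands still between calls to the robot, and variables do not carry over. Pictures are saved under pics/ and viewed, and the job is handed in when it is done.

```bash
mkdir -p pics; ls
python3 - <<'E'
from bench import r
import cv2, numpy as np
s=r.read_state(); print({k:np.round(v,3).tolist() for k,v in s.items()}, r.tip_extent)
for n in ["scene","top"]:
    p=r.camera(n); cv2.imwrite(f"pics/{n}0.png",p["frame"][:,:,::-1])
    print(n,p["fx"],p["fy"],p["cx"],p["cy"],np.round(p["camera_from_world"],3).tolist())
    for t in ["wheel","spare_wheel","rack","stand","solder_spool","keeper_left","mug","meter"]:
        print(t,[(round(d["score"],2),np.round(d["rect"]).tolist()) for d in r.search_frame(p,t)[:4]])
E
```

```text
pics
{'time': 0.0, 'joint_positions': [-1.36, 0.333, -0.065, 1.461, 0.022, 1.35, -0.089], 'joint_vel': [0.0, 0.001, -0.003, -0.001, -0.0, -0.002, 0.0], 'joint_torque': [-0.001, -62.326, 0.024, -38.989, -0.061, 0.04, 0.0], 'ee_pos': [0.145, 0.608, 0.233], 'eef_rot': [0.117, 0.993, -0.001, -0.0], 'ft_force': [-0.482, -0.327, -0.134], 'torque': [0.021, 0.045, -0.021], 'width': 0.087} 0.011
scene 456.4924678664443 456.4924678664443 319.3669996344756 249.55300223146386 [[-0.797, 0.603, -0.02, 0.296], [0.434, 0.55, -0.714, -0.172], [-0.42, -0.578, -0.7, 1.373], [0.0, 0.0, 0.0, 1.0]]
wheel [(0.78, [276.0, 182.0, 319.0, 213.0]), (0.56, [230.0, 146.0, 275.0, 224.0])]
spare_wheel [(0.97, [199.0, 162.0, 243.0, 236.0]), (0.72, [410.0, 379.0, 464.0, 436.0])]
rack [(0.73, [252.0, 246.0, 349.0, 406.0]), (0.65, [199.0, 178.0, 288.0, 264.0])]
stand [(0.84, [406.0, 195.0, 516.0, 338.0]), (0.63, [257.0, 243.0, 350.0, 407.0])]
solder_spool [(0.77, [209.0, 275.0, 239.0, 305.0]), (0.62, [134.0, 290.0, 206.0, 344.0]), (0.47, [134.0, 254.0, 159.0, 282.0])]
keeper_left []
mug [(0.78, [412.0, 377.0, 463.0, 43
[... 185 characters left out ...]
 242.69984805843532 [[0.006, -1.0, 0.007, 0.107], [-0.992, -0.007, -0.128, 0.505], [0.128, -0.006, -0.992, 1.339], [0.0, 0.0, 0.0, 1.0]]
wheel [(0.85, [410.0, 251.0, 508.0, 270.0]), (0.7, [423.0, 294.0, 486.0, 357.0])]
spare_wheel [(0.6, [410.0, 253.0, 507.0, 271.0]), (0.57, [411.0, 206.0, 511.0, 228.0])]
rack [(0.72, [426.0, 125.0, 452.0, 146.0]), (0.58, [405.0, 213.0, 496.0, 279.0])]
stand [(0.95, [186.0, 317.0, 256.0, 410.0]), (0.79, [225.0, 154.0, 293.0, 230.0])]
solder_spool [(0.76, [356.0, 172.0, 381.0, 192.0])]
keeper_left [(0.65, [351.0, 257.0, 374.0, 339.0])]
mug [(0.82, [133.0, 229.0, 173.0, 276.0])]
meter [(0.79, [359.0, 100.0, 389.0, 164.0]), (0.57, [404.0, 210.0, 497.0, 282.0])]
```

View pics/scene0.png

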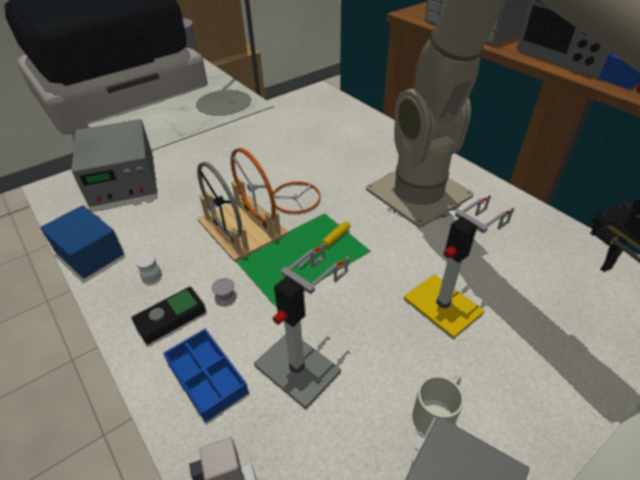

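View pics/top0.png

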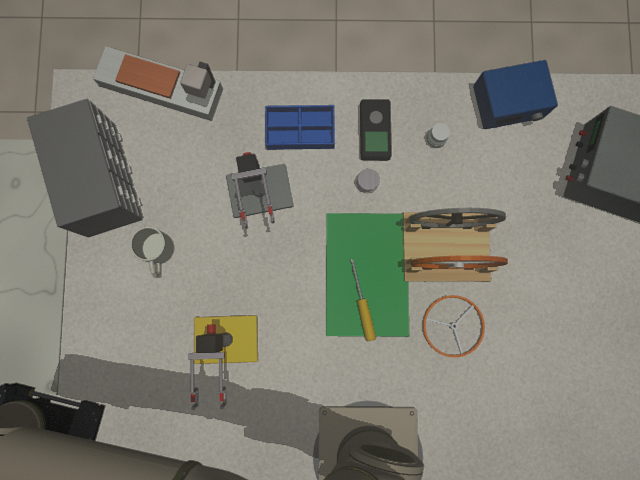

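The wheel could be confused with: the orange wheel standing in the rack (top ~(458,263)), the smaller orange wheel lying flat ((453,326)), and the grey wheel ((458,217)). The stand could be the grey-foot one ((255,190)) or the yellow one ((210,345)). By the description I choose the upright orange wheel in the rack and the grey stand. I'll check both in close crops.

```bash
cat > h.py <<'E'
import numpy as np, cv2
def proj(p,P):
    P=np.atleast_2d(P); T=p["camera_from_world"]
    c=P@T[:3,:3].T+T[:3,3]
    return np.c_[p["fx"]*c[:,0]/c[:,2]+p["cx"],p["fy"]*c[:,1]/c[:,2]+p["cy"]]
def ray(p,u,v,z):
    T=np.array(p["camera_from_world"]);R=T[:3,:3];o=-R.T@T[:3,3]
    d=R.T@np.array([(u-p["cx"])/p["fx"],(v-p["cy"])/p["fy"],1.])
    return o+d*(z-o[2])/d[2]
def crop(p,b,k,name,pts=()):
    f=p["frame"][b[1]:b[3],b[0]:b[2],::-1]
    f=cv2.resize(f,None,fx=k,fy=k,interpolation=cv2.INTER_CUBIC)
    for u,v in pts: cv2.circle(f,(int((u-b[0]+.5)*k),int((v-b[1]+.5)*k)),2,(255,0,255),-1)
    cv2.imwrite(name,f)
E
python3 - <<'E'
from bench import r
from h import *
t=r.camera("top"); s=r.camera("scene")
a=cv2.imread("pics/top0.png")
crop(t,(395,195,520,285),6,"pics/c1.png"); crop(t,(215,140,305,240),6,"pics/c2.png"); 
crop(s,(190,140,330,270),5,"pics/c3.png"); crop(s,(240,230,370,420),3,"pics/c4.png")
for u,v in [(410,264),(507,261),(458,263)]: print(ray(t,u,v,.119),ray(t,u,v,.224))
for u,v in [(245,228),(271,222)]: print(ray(t,u,v,.25))
E
```

```text
[ 0.44689208 -0.08755929  0.119     ] [ 0.43719829 -0.07048999  0.224     ]
[ 0.45513526 -0.30525153  0.119     ] [ 0.44476126 -0.2702187   0.224     ]
[ 0.44987837 -0.19515335  0.119     ] [ 0.43993815 -0.16920561  0.224     ]
[0.5054268  0.26615291 0.25      ]
[0.51808235 0.21392204 0.25      ]
```

View pics/c1.png

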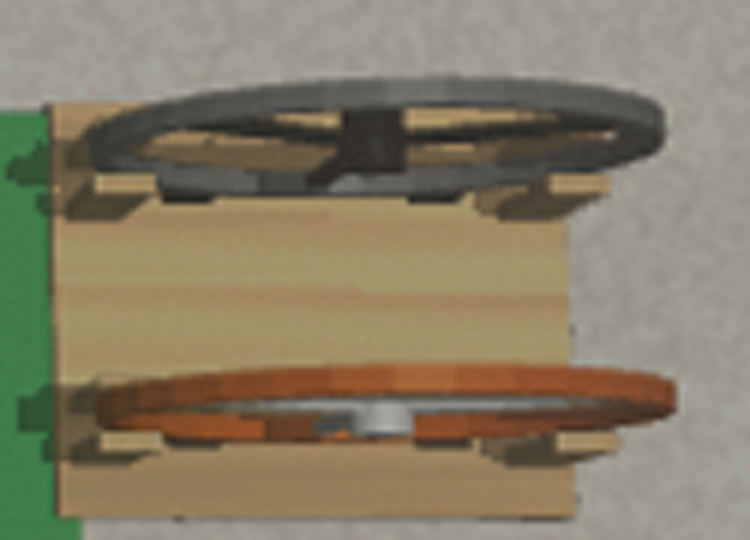

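View pics/c2.png

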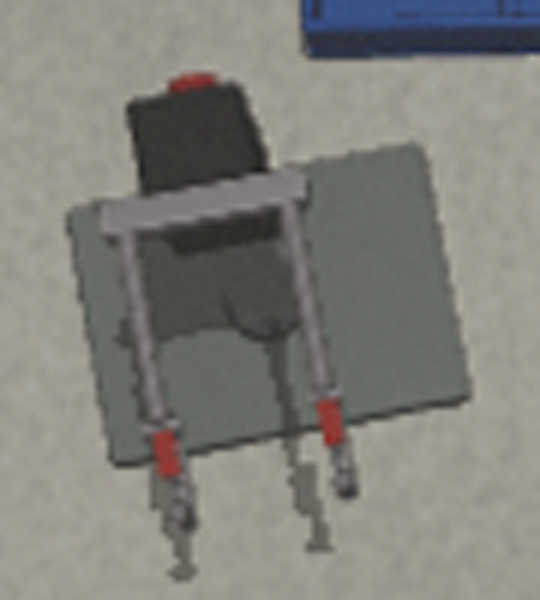

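View pics/c3.png

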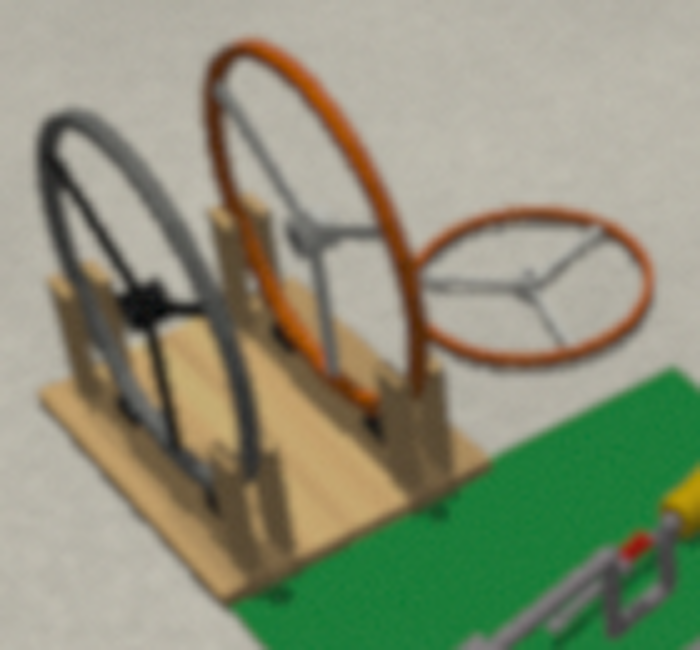

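View pics/c4.png

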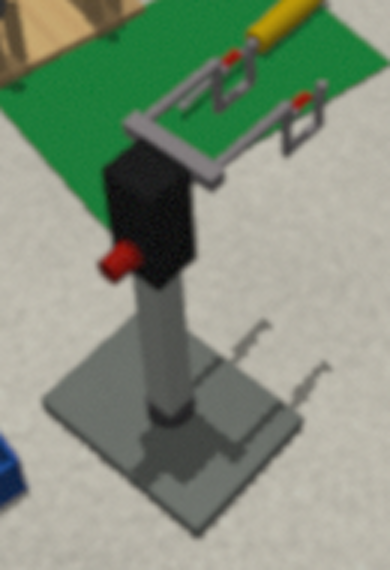

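```bash
cat > fit.py <<'E'
from bench import r
from h import *
from scipy.optimize import minimize, least_squares
from scipy.spatial.transform import Rotation as Ro
t=r.camera("top"); s=r.camera("scene")
def red(p,b,lo,hi):
    f=p["frame"].astype(int); m=((f[...,0]-f[...,1]>lo)&(abs(f[...,1]-f[...,2])<hi)).astype(np.uint8)
    k=np.zeros_like(m);k[b[1]:b[3],b[0]:b[2]]=m[b[1]:b[3],b[0]:b[2]]
    n,l,st,c=cv2.connectedComponentsWithStats(k)
    return [(st[i,4],c[i].round(2)) for i in range(1,n) if st[i,4]>3]
rt=red(t,(235,200,285,235),60,40); rs=red(s,(300,235,360,285),50,45); print(rt,rs)
top=sorted([c for a,c in sorted(rt,key=lambda q:-q[0])[:2]],key=lambda c:c[0])
sc=sorted([c for a,c in sorted(rs,key=lambda q:-q[0])[:2]],key=lambda c:-c[0])
def stand(q,P):
    c,si=np.cos(q[2]),np.sin(q[2]);P=np.array(P)
    return np.c_[q[0]+c*P[:,0]-si*P[:,1],q[1]+si*P[:,0]+c*P[:,1],P[:,2]]
K=lambda q:stand(q,[[.0035,.028,.215+q[3]+.031],[.0035,-.028,.215+q[3]+.031]])
f=lambda q:np.r_[(proj(t,K(q))-top).ravel(),(proj(s,K(q))-sc).ravel()]
o=least_squares(f,[.52,.24,.17,.009]); q=o.x; print("stand",q.round(4),"res",o.fun.round(2))
U=[[-.0155,y,.215+q[3]+z] for y in(.028,-.028) for z in(.032,.0)]+[[.0155,y,.215+q[3]+z] for y in(.028,-.028) for z in(0,.04)]+[[.077,y,.215+q[3]+.0365] for y in(.028,-.028)]
pts=stand(q,U)
crop(t,(215,140,305,240),6,"pics/d2.png",proj(t,pts)); crop(s,(270,230,370,310),6,"pics/d4.png",proj(s,pts))
# wheel
def omask(p,b):
    h=cv2.cvtColor(p["frame"],cv2.COLOR_RGB2HSV); m=((h[...,0]>3)&(h[...,0]<16)&(h[...,1]>165)&(h[...,2]>60))
    k=np.zeros(m.shape,np.float32);k[b[1]:b[3],b[0]:b[2]]=m[b[1]:b[3],b[0]:b[2]];return k
mt=omask(t,(400,245,520,275)); ms=omask(s,(225,140,272,232))
cv2.imwrite("pics/mk.png",cv2.resize(np.hstack([mt[240:280,400:520],np.pad(ms[200:240,225:275],((0,0),(0,10)))])*255,None,fx=4,fy=4))
a=np.linspace(0,2*np.pi,73)
def rings(w):
    R=Ro.from_euler("ZYX",[w[3],w[4],w[5] if len(w)>5 else 0]).as_matrix()
    g=[]
    for rad,xx in((.105,.005),(.105,-.005),(.097,-.005),(.097,.005)):
        g.append(np.c_[xx+0*a,rad*np.sin(a),rad*np.cos(a)]@R.T+w[:3])
    return g
def render(p,w):
    m=np.zeros((480*4,640*4),np.uint8); u=[((proj(p,g)+.5)*4) for g in rings(w)]
    for i in range(4):
        A,B=u[i],u[(i+1)%4]
        for j in range(72): cv2.fillConvexPoly(m,np.round(np.array([A[j],A[j+1],B[j+1],B[j]])).astype(np.int32),1)
    return cv2.resize(m.astype(np.float32),(640,480),interpolation=cv2.INTER_AREA)
def L(w): return abs(render(t,w)-mt).sum()+abs(render(s,w)-ms).sum()
best=None
for z0 in(.119,):
    w0=np.array([.45,-.182,z0,0,0.])
    S=np.vstack([w0]+[w0+d for d in np.diag([.01,.01,.004,.05,.04])])
    o=minimize(L,w0,method="Nelder-Mead",options=dict(initial_simplex=S,maxiter=300,xatol=1e-4,fatol=.1))
    o=minimize(L,o.x,method="Nelder-Mead",options=dict(initial_simplex=np.vstack([o.x]+[o.x+d for d in np.diag([.005,.005,.003,.03,.03])]),maxiter=300))
w=o.x; print("wheel",w.round(4),o.fun,mt.sum(),ms.sum())
R=Ro.from_euler("ZYX",[w[3],w[4],0]).as_matrix(); print("rimtop",w[:3]+R@[0,0,.105],"axle",R[:,0])
P=np.vstack(rings(w)[:2])[::3]
crop(t,(395,195,520,285),6,"pics/d1.png",proj(t,P)); crop(s,(190,140,330,270),5,"pics/d3.png",proj(s,P))
E
python3 fit.py; python3 -c "
import cv2,numpy as np
a=[cv2.imread(f'pics/d{i}.png') for i in(1,3,2,4)]
a=[cv2.resize(x,(400,300)) for x in a]
cv2.imwrite('pics/dd.png',np.vstack([np.hstack(a[:2]),np.hstack(a[2:])]))"
```

```text
[(np.int32(20), array([269.65, 209.85])), (np.int32(20), array([242.35, 214.95]))] [(np.int32(18), array([316.5, 249. ])), (np.int32(19), array([340.  , 263.05]))]
stand [0.5307 0.2448 0.1999 0.0116] res [-0.94  1.08 -0.83  0.94 -1.23 -0.02 -1.17 -0.17]
wheel [ 0.4508 -0.1886  0.1244 -0.0034 -0.0037] 1111.3125 373.0 336.0
rimtop [ 0.45045558 -0.18864326  0.22939641] axle [ 0.99998758 -0.00335074  0.00369085][ WARN:0@2.630] global loadsave.cpp:1063 imwrite_ Unsupported depth image for selected encoder is fallbacked to CV_8U.
```

View pics/dd.png

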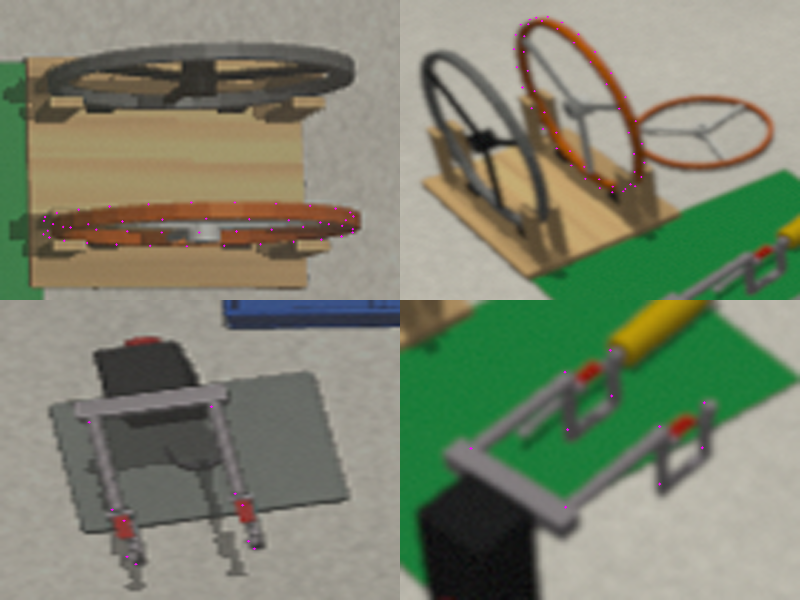

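View pics/mk.png

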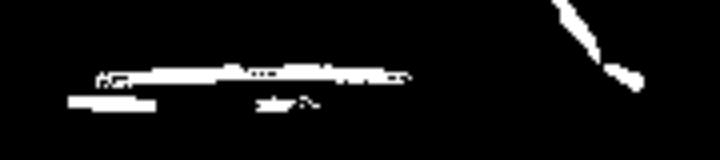

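```bash
python3 - <<'E'
from bench import r
from h import *
t=r.camera("top");h=cv2.cvtColor(t["frame"],cv2.COLOR_RGB2HSV)
for u,v in [(458,257),(458,258),(440,258),(480,258),(415,262),(458,267),(430,267),(505,262),(417,269),(440,250),(412,262),(440,275)]: print(u,v,h[v,u],t["frame"][v,u])
E
sed -i 's/m=((h\[...,0\]>3).*/m=((h[...,0]>3)\&(h[...,0]<14)\&(h[...,1]>150)\&(h[...,2]>60))/' fit.py; python3 fit.py 2>/dev/null; python3 -c "
import cv2,numpy as np
a=[cv2.imread(f'pics/d{i}.png') for i in(1,3)]
a=[cv2.resize(x,(400,300)) for x in a]; m=cv2.resize(cv2.imread('pics/mk.png'),(800,180))
cv2.imwrite('pics/dd2.png',np.vstack([np.hstack(a[:2]),m]))"
```

```text
458 257 [ 11 174 148] [148  85  47]
458 258 [ 11 173 149] [149  86  48]
440 258 [ 11 173 127] [127  73  41]
480 258 [ 11 177 150] [150  85  46]
415 262 [ 13 150  85] [85 56 35]
458 267 [30 12 88] [88 88 84]
430 267 [ 11 177 144] [144  82  44]
505 262 [ 10 138  98] [98 63 45]
417 269 [ 19  99 165] [165 141 101]
440 250 [ 22  90 162] [162 147 105]
412 262 [ 15 127  70] [70 53 35]
440 275 [ 18  99 147] [147 124  90]
[(np.int32(20), array([269.65, 209.85])), (np.int32(20), array([242.35, 214.95]))] [(np.int32(18), array([316.5, 249. ])), (np.int32(19), array([340.16, 263.05]))]
stand [0.5306 0.2449 0.2021 0.0116] res [-0.97  1.14 -0.86  0.93 -1.33 -0.04 -1.15 -0.15]
wheel [ 0.4511 -0.1907  0.1253 -0.0067 -0.0052] 1003.6875 552.0 275.0
rimtop [ 0.45055111 -0.19068179  0.23029419] axle [ 0.99996453 -0.00665402  0.00516441]
```

View pics/dd2.png

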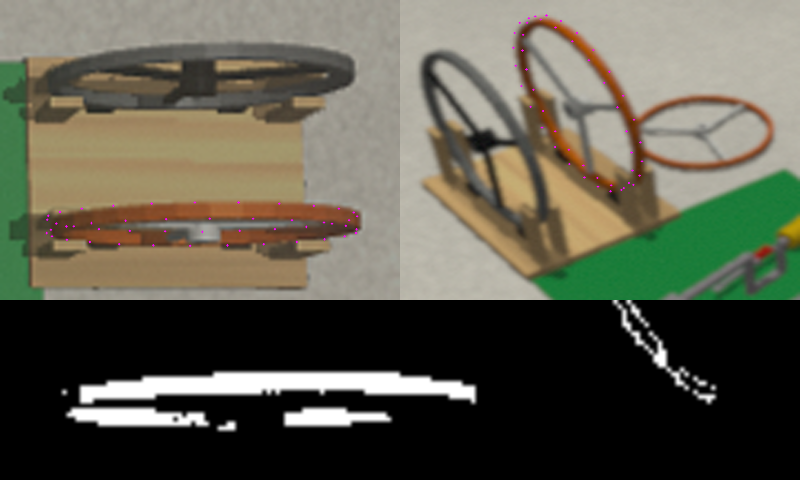

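```bash
sed -i 's/m=((h\[...,0\]>3).*/m=((h[...,0]<14)\&(h[...,1]>(150 if p is t else 165))\&(h[...,2]>60))/' fit.py
cat >> fit.py <<'E'
X=render(t,w);Y=render(s,w);print(X.sum(),Y.sum(),abs(X-mt).sum(),abs(Y-ms).sum())
A=np.dstack([mt,X*0,X])[240:280,400:520]*255;B=np.dstack([ms,Y*0,Y])[140:235,220:280]*255
cv2.imwrite("pics/ov.png",np.hstack([cv2.resize(A.astype(np.uint8),(480,160)),np.zeros((160,0,3),np.uint8)]));cv2.imwrite("pics/ov2.png",cv2.resize(B.astype(np.uint8),(360,570),interpolation=0))
E
python3 fit.py 2>/dev/null; python3 -c "
import cv2,numpy as np
a=cv2.imread('pics/ov.png');b=cv2.imread('pics/ov2.png');m=np.zeros((570,800,3),np.uint8);m[:160,:430]=a[:,:430];m[:,440:]=b;cv2.imwrite('pics/ov3.png',m)"
```

```text
[(np.int32(20), array([269.65, 209.85])), (np.int32(20), array([242.35, 214.95]))] [(np.int32(18), array([316.5, 249. ])), (np.int32(19), array([340.16, 263.05]))]
stand [0.5306 0.2449 0.2021 0.0116] res [-0.97  1.14 -0.86  0.93 -1.33 -0.04 -1.15 -0.15]
wheel [ 0.451  -0.191   0.1249 -0.004  -0.0034] 1049.125 552.0 226.0
rimtop [ 0.45068471 -0.19100107  0.22988272] axle [ 0.99998597 -0.0040371   0.00343073]
954.6875 858.6875 408.1875 640.9375
```

View pics/ov3.png

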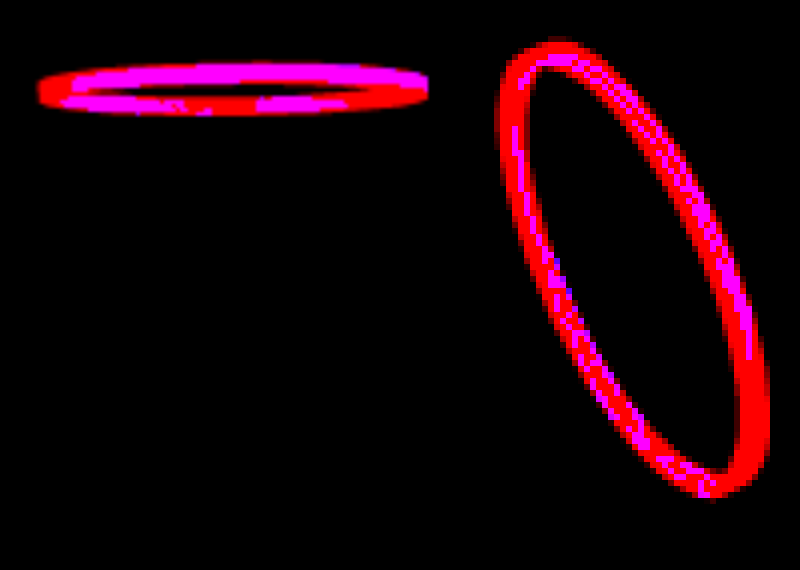

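```bash
sed -i 's/m=((h\[...,0\]<14).*/m=((h[...,0]<(14 if p is t else 16))\&(h[...,1]>(140 if p is t else 120))\&(h[...,2]>50))/' fit.py
python3 fit.py 2>/dev/null; python3 -c "
import cv2,numpy as np
a=cv2.imread('pics/ov.png');b=cv2.imread('pics/ov2.png');m=np.zeros((570,800,3),np.uint8);m[:160,:430]=a[:,:430];m[:,440:]=b;cv2.imwrite('pics/ov4.png',m)"
```

```text
[(np.int32(20), array([269.65, 209.85])), (np.int32(20), array([242.35, 214.95]))] [(np.int32(18), array([316.5, 249. ])), (np.int32(19), array([340.16, 263.05]))]
stand [0.5306 0.2449 0.2021 0.0116] res [-0.97  1.14 -0.86  0.93 -1.33 -0.04 -1.15 -0.15]
wheel [ 0.4509 -0.1874  0.1265  0.0017 -0.0031] 767.75 619.0 512.0
rimtop [ 0.45058666 -0.18735941  0.23146393] axle [0.9999936  0.00171216 0.00314109]
953.9375 864.4375 352.6875 415.0625
```

View pics/ov4.png

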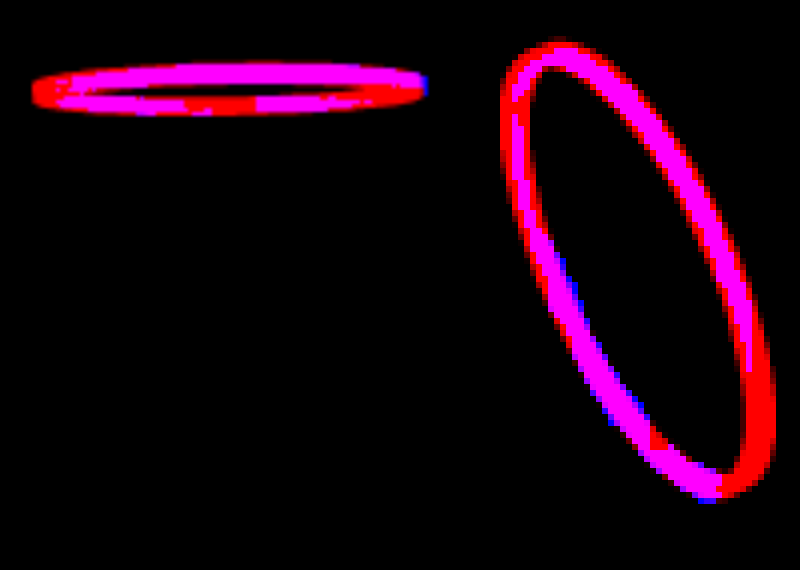

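The overlays agree. In the top view the upright orange wheel's mask (rows 256–270, columns 408–507) matches the 210 mm rim model. It measures about (0.45, -0.189), with rim top at 0.224. The flat wheel at (453,326) is far smaller. The grey stand's red keepers at (242,215) and (270,210) put the stand at (0.531, 0.245), yaw 0.20. I'll lift, turn and move over the wheel.

```bash
python3 -m jog '[[0,0,-2.5,0,0,0.167,1],[0,0,-2.5,0,0,0.167,1],[0,0,-2.5,0,0,0.167,1],[0,0,-2.5,0,0,0.167,1],[0,0,-2.5,0,0,0.167,1],[0,0,-2.5,0,0,0.167,1],[0,0,-2.5,0,0,0.167,1],[0,0,-2.5,0,0,0.167,1],[0,0,0,0,0,0,1]]'
```

```text
time: 2.58
ee_pos: [0.1448, 0.6085, 0.4355]
eef_rot: [0.707, 0.707, 0.001, -0.001]
ft_force: [-0.5, 1.0, -0.2]
width: 0.0871
```

```bash
python3 -m jog '[[-3.9,3.5,0,0,0,0,1],[-3.9,3.5,0,0,0,0,1],[-3.9,3.5,0,0,0,0,1],[-3.9,3.5,0,0,0,0,1],[-3.9,3.5,0,0,0,0,1],[-3.9,3.5,0,0,0,0,1],[-3.9,3.5,0,0,0,0,1],[-3.9,3.5,0,0,0,0,1],[-5,0.2,0,0,0,0,1],[-5,0.2,0,0,0,0,1],[-5,0.2,0,0,0,0,1],[-5,0.2,0,0,0,0,1],[-5,0.2,0,0,0,0,1],[-5,0.2,0,0,0,0,1],[-5,0.2,0,0,0,0,1],[-5,0.2,0,0,0,0,1],[-5,0.2,0,0,0,0,1],[-3,0.2,0,0,0,0,1],[0,0,0,0,0,0,1]]'
```

```text
time: 4.95
ee_pos: [0.4449, -0.1859, 0.4328]
eef_rot: [0.707, 0.707, -0.0, -0.0]
ft_force: [0.0, 0.4, -0.0]
width: 0.0873
```

```bash
python3 -m jog '[[-0.3,0.5,4,0,0,0,1],[0,0,5,0,0,0,1],[0,0,5,0,0,0,1],[0,0,2.5,0,0,0,1],[0,0,0,0,0,0,1],[0,0,0,0,0,0,1]]'
python3 - <<'E'
from bench import r
from h import *
t=r.camera("top"); s=r.camera("scene"); P=[[.45,-.189,.224]]
crop(t,(395,195,520,285),5,"pics/e1.png",proj(t,P)); crop(s,(190,120,330,240),5,"pics/e2.png",proj(s,P))
E
```

```text
time: 5.7
ee_pos: [0.4511, -0.1862, 0.2694]
eef_rot: [0.706, 0.708, 0.0, 0.0]
ft_force: [1.0, 0.2, 0.5]
width: 0.0872
```

View pics/e1.png

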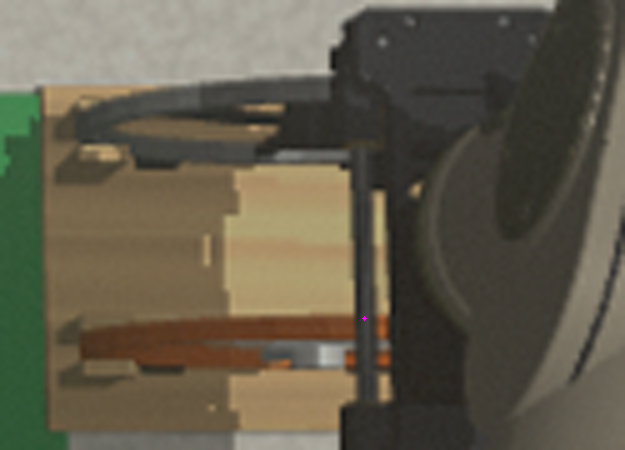

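View pics/e2.png

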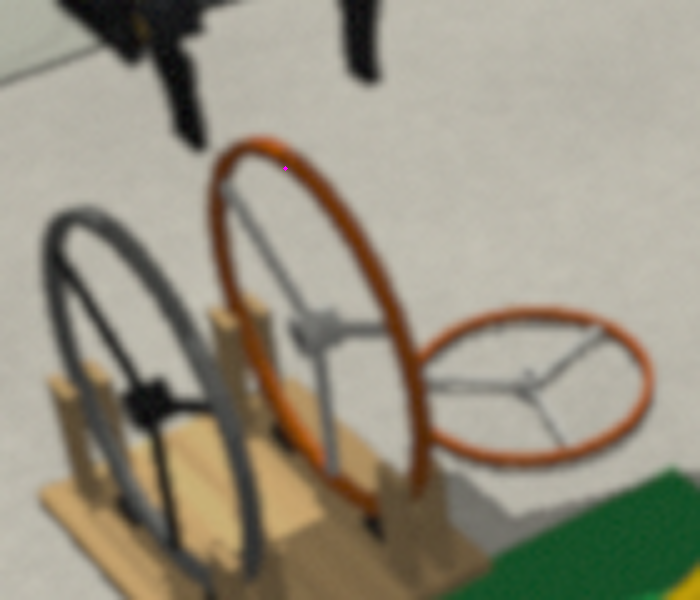

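The fingers straddle the orange rim, and the marked point (285,168 in the crop) sits on the rim's top. I'll go down and grip.

```bash
python3 -m jog '[[-0.3,-0.1,2,0,0,0,1],[0,0,2,0,0,0,1],[0,0,1.5,0,0,0,1],[0,0,0,0,0,0,1],[0,0,0,0,0,0,-1],[0,0,0,0,0,0,-1],[0,0,0,0,0,0,-1],[0,0,0,0,0,0,-1],[0,0,0,0,0,0,-1],[0,0,0,0,0,0,-1]]' 40
python3 - <<'E'
from bench import r
from h import *
t=r.camera("top"); s=r.camera("scene")
crop(s,(190,120,330,240),5,"pics/e3.png")
E
```

```text
time: 7.05
ee_pos: [0.4496, -0.1897, 0.2135]
eef_rot: [0.707, 0.707, 0.0, -0.0]
ft_force: [-0.1, 0.1, 0.0]
width: 0.0353
```

View pics/e3.png

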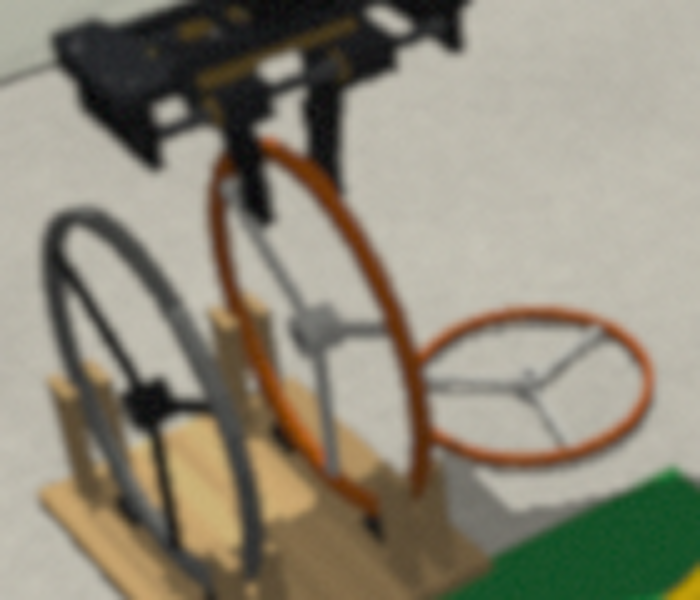

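Still closing (35 mm), well centred on the rim.

```bash
python3 -m jog '[[0,0,0,0,0,0,-1],[0,0,0,0,0,0,-1],[0,0,0,0,0,0,-1],[0,0,0,0,0,0,-1],[0,0,0,0,0,0,-1],[0,0,0,0,0,0,-1]]' 40
```

```text
time: 7.9
ee_pos: [0.4496, -0.1897, 0.2135]
eef_rot: [0.707, 0.707, 0.0, -0.0]
ft_force: [-0.1, 0.1, -0.7]
width: 0.0091
```

```bash
python3 -m jog '[[0,0,0,0,0,0,-1],[0,0,0,0,0,0,-1],[0,0,-0.5,0,0,0,-1],[0,0,-1,0,0,0,-1],[0,0,-1,0,0,0,-1],[0,0,-2,0,0,0,-1],[0,0,-3,0,0,0,-1],[0,0,-3,0,0,0,-1],[0,0,-2,0,0,0,-1],[0,0,0,0,0,0,-1],[0,0,0,0,0,0,-1]]' 50
python3 - <<'E'
from bench import r
from h import *
t=r.camera("top"); s=r.camera("scene")
crop(s,(170,70,370,270),3,"pics/e4.png")
print(r.read_state()["ft_force"],r.read_state()["torque"])
E
```

```text
time: 9.28
ee_pos: [0.4493, -0.1896, 0.3379]
eef_rot: [0.707, 0.707, -0.0, -0.0]
ft_force: [-0.9, 0.4, -3.5]
width: 0.0093
[-0.43000263 -0.27801149 -1.92996506] [-0.13759076  0.03881025 -0.01217531]
```

View pics/e4.png

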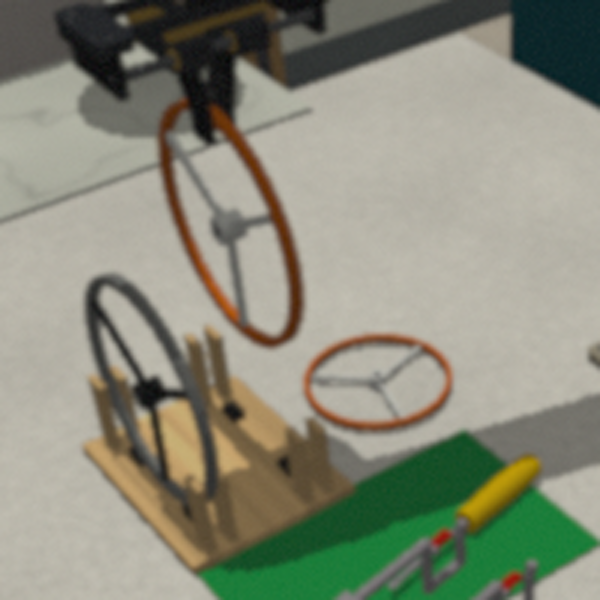

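The wheel is held clear with its spoke gap at the top, and the grey wheel is untouched. Next I carry it to in front of the hook.

```bash
python3 -m jog '[[1,0,0,0,0,0,-1],[2,0,0,0,0,0,-1],[3,0,0,0,0,0,-1],[4,0,0,0,0,0,-1],[4,-0.1,0,0,0,0,-1],[4,-0.1,0,0,0,0,-1],[4,-0.1,0,0,0,0,-1],[4,-0.1,0,0,0,0,-1],[4,-0.1,0,0,0,0,-1],[4,-0.1,0,0,0,0,-1],[3,-0.1,0,0,0,0,-1],[2,0,0,0,0,0,-1],[1.5,0,0,0,0,0,-1],[1.2,0,0,0,0,0,-1],[0,0,1,0,0,-0.05,-1],[0,0,1.5,0,0,-0.05,-1],[0,0,1.5,0,0,-0.05,-1],[0,0,1.5,0,0,-0.05,-1],[0,0,0.5,0,0,0,-1],[0,0,0,0,0,0,-1]]'
cat > look.py <<'E'
from bench import r
from h import *
import sys
from scipy.spatial.transform import Rotation as Ro
n=sys.argv[1]
q=r.read_state();t=r.camera("top"); s=r.camera("scene")
print(np.round(q["ee_pos"],4),Ro.from_quat(q["eef_rot"]).as_matrix().round(3).tolist(),q["ft_force"].round(1),q["torque"].round(2),q["width"])
a=[(t,(200,140,310,250)),(s,(270,190,380,300))]
for i,(p,b) in enumerate(a): crop(p,b,3.63,f"pics/tmp{i}.png")
cv2.imwrite(f"pics/{n}.png",np.hstack([cv2.imread(f"pics/tmp{i}.png") for i in(0,1)]))
E
python3 look.py f1
```

```text
time: 11.88
ee_pos: [0.4423, 0.2271, 0.2787]
eef_rot: [0.633, 0.774, -0.0, -0.0]
ft_force: [0.7, -0.4, -1.8]
width: 0.0092
[0.4423 0.2271 0.2787] [[-0.198, 0.98, -0.0], [0.98, 0.198, -0.0], [-0.0, -0.0, -1.0]] [ 0.7 -0.4 -1.8] [-0.09  0.06 -0.05] 0.009222508413992527
```

View pics/f1.png

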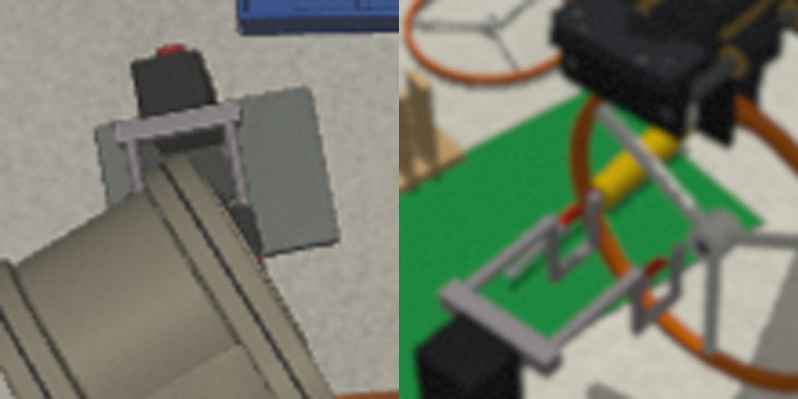

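In the scene view the rim (right panel ~(600,200)) is in front of the tips, at a height clear of them. I'll advance level.

```bash
python3 -m jog '[[0,1,0,0,0,0,-1],[0,1.5,0,0,0,0,-1],[0,1.5,0,0,0,0,-1],[0,1.5,0,0,0,0,-1],[0,1.5,0,0,0,0,-1],[0,1,0,0,0,0,-1],[0,1,0,0,0,0,-1],[0,0,0,0,0,0,-1],[0,0,0,0,0,0,-1]]'
python3 look.py f2
python3 - <<'E'
from bench import r
from h import *
s=r.camera("scene"); crop(s,(250,150,400,262),5.3,"pics/f2s.png")
E
```

```text
time: 13.1
ee_pos: [0.5302, 0.2452, 0.2785]
eef_rot: [0.633, 0.774, -0.0, -0.0]
ft_force: [-0.4, -0.1, -2.3]
width: 0.0091
[0.5302 0.2452 0.2785] [[-0.2, 0.98, -0.0], [0.98, 0.2, 0.0], [0.0, -0.0, -1.0]] [-0.4 -0.1 -2.3] [-0.1   0.09  0.03] 0.00910796782604865
```

View pics/f2.png

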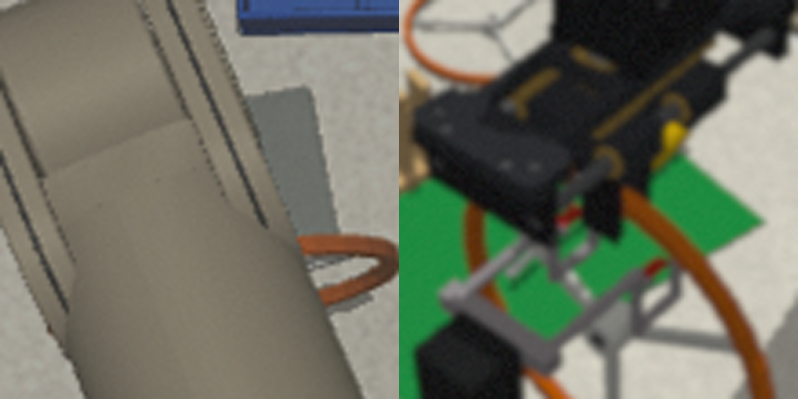

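View pics/f2s.png

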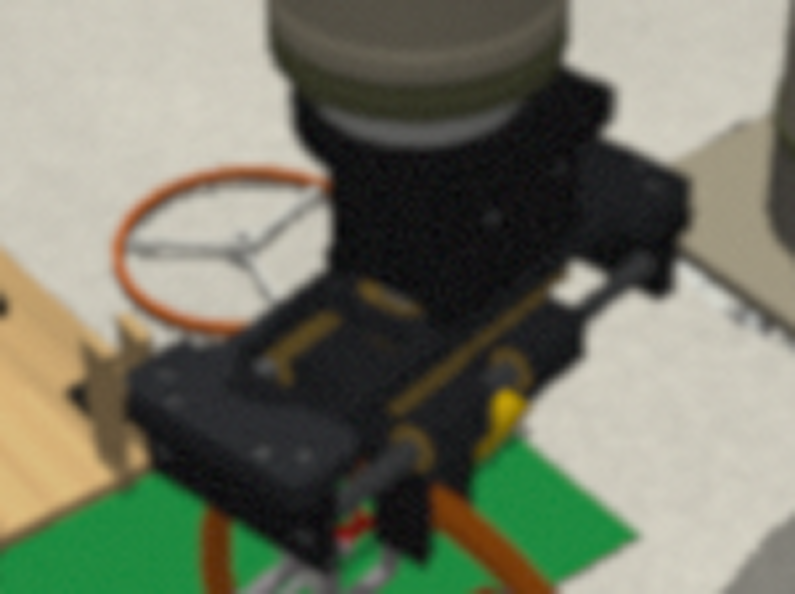

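```bash
cat > ov.py <<'E'
from bench import r
from h import *
import sys
from scipy.spatial.transform import Rotation as Ro
st=r.read_state();R=Ro.from_quat(st["eef_rot"]).as_matrix();c=np.array(st["ee_pos"])-[0,0,.0945]
t=r.camera("top"); s=r.camera("scene")
a=np.linspace(0,2*np.pi,90);Z=np.array([0,0,1.])
P=np.vstack([c+x*R[:,1]+rd*(np.sin(a)[:,None]*R[:,0]+np.cos(a)[:,None]*Z) for rd in(.105,.097) for x in(.005,-.005)])
crop(t,(200,140,310,250),3.63,"pics/tmp0.png",proj(t,P)); crop(s,(260,190,380,310),3.33,"pics/tmp1.png",proj(s,P))
cv2.imwrite(f"pics/{sys.argv[1]}.png",np.hstack([cv2.resize(cv2.imread(f"pics/tmp{i}.png"),(399,399)) for i in(0,1)]))
E
python3 ov.py g1
```

```text
(no output)
```

View pics/g1.png

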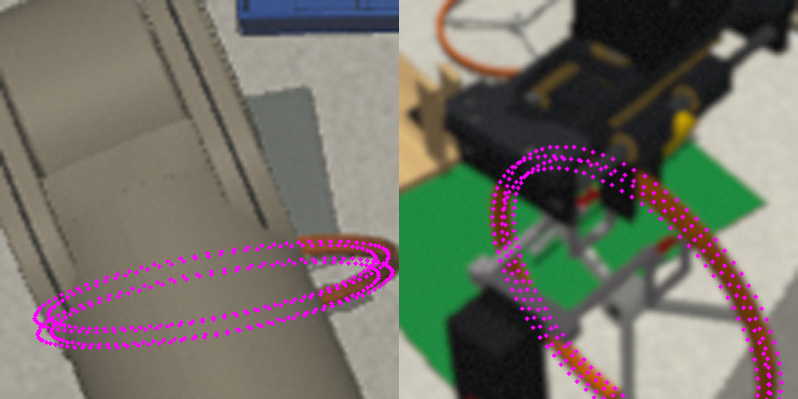

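In the top view the actual rim is offset from its FK model by about 1–2 px right and 1 px up. That is the same bias the stand fit showed, so rim and hook agree relative to each other. I'll descend in small steps.

```bash
python3 -m jog '[[0,0,0.4,0,0,0,-1],[0,0,0.4,0,0,0,-1],[0,0,0.4,0,0,0,-1],[0,0,0.2,0,0,0,-1],[0,0,0,0,0,0,-1]]' 60;python3 -m jog '[[0,0,0.2,0,0,0,-1],[0,0,0,0,0,0,-1]]';python3 -m jog '[[0,0,0.2,0,0,0,-1],[0,0,0,0,0,0,-1]]'
```

```text
time: 13.98
ee_pos: [0.5303, 0.2453, 0.2644]
eef_rot: [0.633, 0.774, -0.0, -0.0]
ft_force: [0.7, 0.2, -3.1]
width: 0.0093
time: 14.22
ee_pos: [0.5303, 0.2453, 0.2625]
eef_rot: [0.633, 0.775, -0.0, -0.0]
ft_force: [-0.4, 0.7, -2.4]
width: 0.0089
time: 14.48
ee_pos: [0.5303, 0.2453, 0.2604]
eef_rot: [0.633, 0.775, -0.0, -0.0]
ft_force: [0.4, -0.5, -2.2]
width: 0.0093
```

```bash
for i in 1 2 3; do python3 -m jog '[[0,0,0.2,0,0,0,-1],[0,0,0,0,0,0,-1]]' | grep -E "ee_pos|force"; done; python3 ov.py g2
```

```text
ee_pos: [0.5303, 0.2453, 0.2585]
ft_force: [0.3, -0.1, -1.7]
ee_pos: [0.5304, 0.2453, 0.2566]
ft_force: [-0.6, -0.2, -0.1]
ee_pos: [0.5304, 0.2453, 0.2546]
ft_force: [-0.3, 0.7, 0.6]
```

View pics/g2.png

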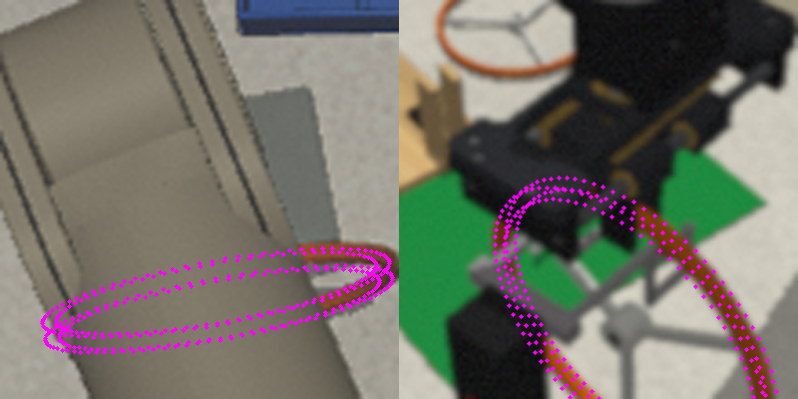

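Force rises gradually over 4 mm, about 3 N, which fits the keepers yielding. I'll continue.

```bash
for i in 1 2 3 4; do python3 -m jog '[[0,0,0.2,0,0,0,-1],[0,0,0,0,0,0,-1]]' | grep -E "ee_pos|force"; done
```

```text
ee_pos: [0.5303, 0.2452, 0.2524]
ft_force: [-0.7, 0.6, 1.3]
ee_pos: [0.5301, 0.2452, 0.2503]
ft_force: [-2.2, -0.8, 1.0]
ee_pos: [0.53, 0.2452, 0.2482]
ft_force: [-1.6, -0.6, 0.1]
ee_pos: [0.5301, 0.2452, 0.2462]
ft_force: [-2.5, -0.9, -0.0]
```

```bash
for i in 1 2 ; do python3 -m jog '[[0,0,0.2,0,0,0,-1],[0,0,0,0,0,0,-1]]' | grep -E "ee_pos|force"; done
```

```text
ee_pos: [0.5301, 0.2452, 0.2442]
ft_force: [-1.7, 0.7, -1.2]
ee_pos: [0.5301, 0.2452, 0.2422]
ft_force: [-3.3, -0.5, -1.2]
```

```bash
for i in 1 2 3 4; do python3 -m jog '[[0,0,0.2,0,0,0,-1],[0,0,0,0,0,0,-1]]' | grep -E "ee_pos|force"; done; python3 ov.py g3
```

```text
ee_pos: [0.5301, 0.2452, 0.2401]
ft_force: [-2.4, -1.3, -2.2]
ee_pos: [0.5302, 0.2453, 0.2383]
ft_force: [-3.2, -1.5, -1.0]
ee_pos: [0.5303, 0.2453, 0.2364]
ft_force: [-2.7, -0.9, -1.0]
ee_pos: [0.5303, 0.2452, 0.2343]
ft_force: [-3.5, -0.8, -1.4]
```

View pics/g3.png

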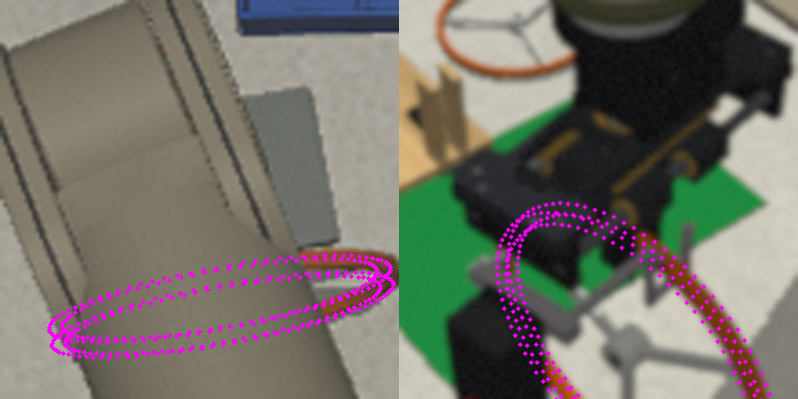

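```bash
for i in 1 2 3 4; do python3 -m jog '[[0,0,0.1,0,0,0,-1],[0,0,0,0,0,0,-1]]' | grep -E "ee_pos|force"; done
```

```text
ee_pos: [0.5305, 0.2453, 0.2335]
ft_force: [-1.0, -0.4, -1.7]
ee_pos: [0.5305, 0.2452, 0.2325]
ft_force: [-1.1, 0.1, -1.3]
ee_pos: [0.5305, 0.2453, 0.2315]
ft_force: [0.0, 0.4, -2.8]
ee_pos: [0.5304, 0.2453, 0.2305]
ft_force: [0.2, 0.2, -2.1]
```

The side force vanished at TCP 0.2315, so the keepers have sprung past the rim. Now I feel for the bottom.

```bash
for i in 1 2 3 ; do python3 -m jog '[[0,0,0.1,0,0,0,-1],[0,0,0,0,0,0,-1]]' | grep -E "ee_pos|force"; done
```

```text
ee_pos: [0.5304, 0.2453, 0.2295]
ft_force: [0.6, -0.6, -2.8]
ee_pos: [0.5303, 0.2453, 0.2284]
ft_force: [-0.7, -0.1, -1.4]
ee_pos: [0.5304, 0.2453, 0.2275]
ft_force: [-0.3, -0.6, -2.6]
```

```bash
for i in 1 2 3 ; do python3 -m jog '[[0,0,0.1,0,0,0,-1],[0,0,0,0,0,0,-1]]' | grep -E "ee_pos|force"; done
```

```text
ee_pos: [0.5305, 0.2453, 0.227]
ft_force: [-1.2, -0.6, 1.5]
ee_pos: [0.5307, 0.2452, 0.2264]
ft_force: [-1.8, -2.1, 5.6]
ee_pos: [0.5308, 0.2453, 0.2262]
ft_force: [-4.1, -3.0, 12.4]
```

```bash
python3 -m jog '[[0,0,-0.04,0,0,0,-1],[0,0,0,0,0,0,-1],[0,0,0,0,0,0,-1]]'; python3 ov.py g4; python3 -c "
from bench import r
s=r.read_state();print(s['ft_force'],s['torque'])"
```

```text
time: 20.8
ee_pos: [0.5308, 0.2453, 0.2262]
eef_rot: [0.633, 0.774, 0.001, 0.0]
ft_force: [-2.8, -1.2, 10.3]
width: 0.0089
[-3.00726282 -2.64308486  9.51828077] [-0.37606902  0.81665123  0.10709241]
```

View pics/g4.png

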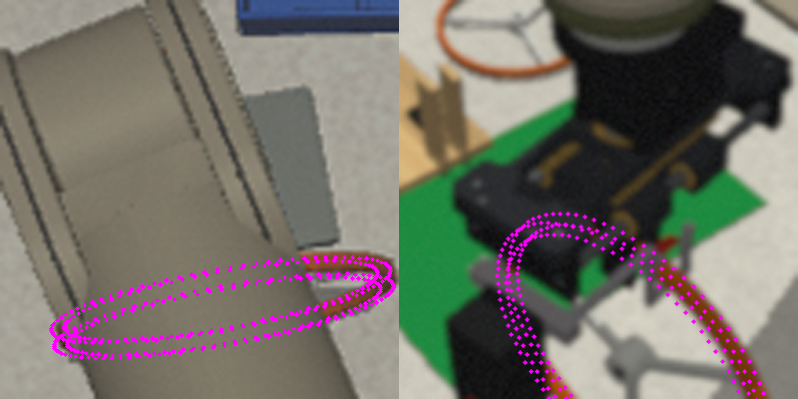

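Pressed home with about 12 N total (10 N plus the wheel's weight), the red keeper is shut at (665,242) in the picture. The seat is about 13–14 mm above seat_low. I'll ease the preload, open halfway so the fingers stay short of the clamp bar, and look.

```bash
python3 -m jog '[[0,0,-0.05,0,0,0,-1],[0,0,0,0,0,0,-1],[0,0,0,0,0,0,-1]]' 30; python3 -m jog '[[0,0,0,0,0,0,-0.7],[0,0,0,0,0,0,-0.5],[0,0,0,0,0,0,-0.3],[0,0,0,0,0,0,-0.2],[0,0,0,0,0,0,-0.2],[0,0,0,0,0,0,-0.2],[0,0,0,0,0,0,-0.2],[0,0,0,0,0,0,-0.2]]'; python3 ov.py g5
```

```text
time: 21.28
ee_pos: [0.531, 0.2455, 0.2263]
eef_rot: [0.633, 0.774, 0.001, 0.0]
ft_force: [0.9, -0.3, 6.7]
width: 0.0097
time: 22.28
ee_pos: [0.5303, 0.2453, 0.2255]
eef_rot: [0.633, 0.775, 0.0, -0.0]
ft_force: [-0.5, 0.0, 0.6]
width: 0.0352
```

View pics/g5.png

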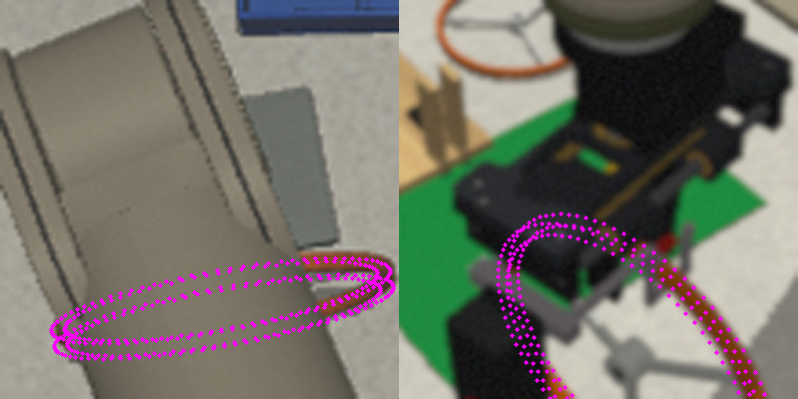

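Released cleanly, the force is near zero and the wheel is in place. I'll raise straight up.

```bash
python3 -m jog '[[0,0,-0.5,0,0,0,-0.2],[0,0,-1,0,0,0,-0.2],[0,0,-1,0,0,0,-0.2],[0,0,-1,0,0,0,-0.2]]';python3 -m jog '[[0,0,-2,0,0,0,-0.2],[0,0,-3,0,0,0,-0.2],[0,0,-4,0,0,0,-0.2],[0,0,-4,0,0,0,-0.2],[0,-4,-4,0,0,0,-0.2],[0,-5,-3,0,0,0,-0.2],[0,-5,0,0,0,0,-0.2],[-5,0,0,0,0,0,-0.2],[-5,0,0,0,0,0,-0.2],[-5,0,0,0,0,0,-0.2],[-5,0,0,0,0,0,-0.2],[-3,0,0,0,0,0,-0.2],[0,0,0,0,0,0,-0.2]]'
python3 - <<'E'
from bench import r
from h import *
t=r.camera("top"); s=r.camera("scene")
crop(t,(200,130,310,250),4,"pics/h1.png"); crop(s,(250,210,390,390),3,"pics/h2.png"); cv2.imwrite("pics/h3.png",s["frame"][:,:,::-1])
E
```

```text
time: 22.88
ee_pos: [0.5305, 0.2453, 0.2615]
eef_rot: [0.633, 0.774, 0.0, 0.0]
ft_force: [-0.7, -0.3, 0.0]
width: 0.0347
time: 24.5
ee_pos: [0.4392, -0.0108, 0.4612]
eef_rot: [0.634, 0.773, 0.001, -0.0]
ft_force: [-0.1, 0.9, -0.1]
width: 0.0347
```

View pics/h1.png

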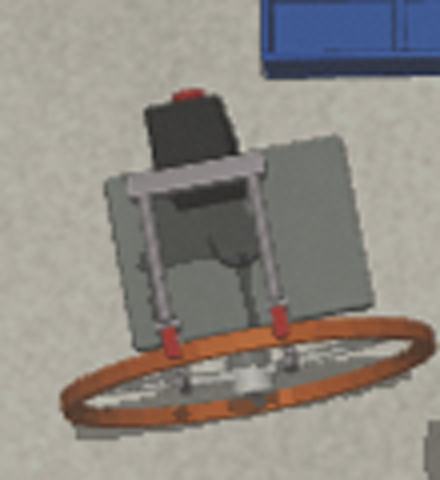

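View pics/h2.png

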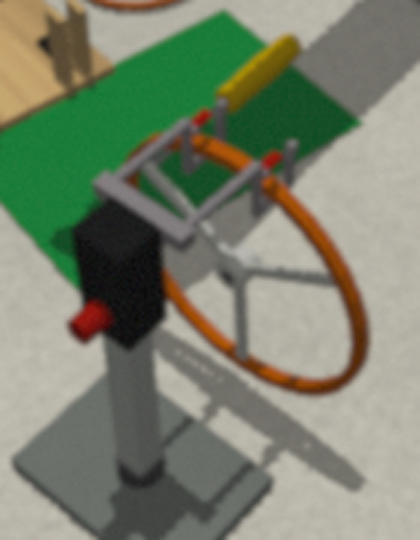

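View pics/h3.png

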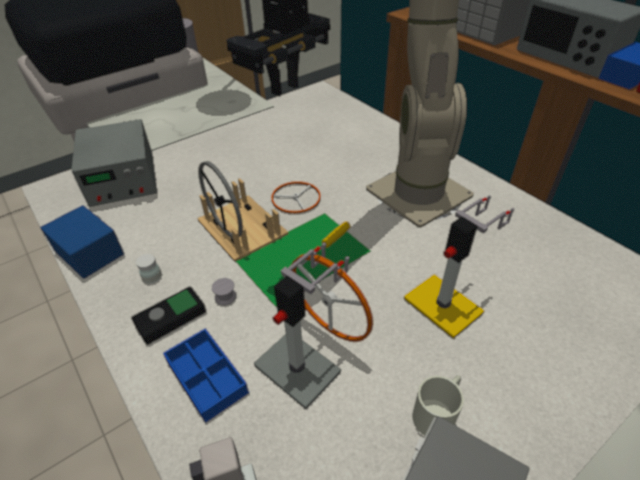

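The wheel hangs on both prongs, with red keepers at (171,340) and (279,320) in the top crop lying above the rim. Nothing else has moved. I'll do a quick stillness and pose check.

```bash
python3 -m jog '[[0,0,0,0,0,0,-0.2],[0,0,0,0,0,0,-0.2],[0,0,0,0,0,0,-0.2],[0,0,0,0,0,0,-0.2],[0,0,0,0,0,0,-0.2],[0,0,0,0,0,0,-0.2],[0,0,0,0,0,0,-0.2],[0,0,0,0,0,0,-0.2]]' >/dev/null
sed -n '/^def omask/,$p' fit.py | sed '/^mt=/,/^cv2.imwrite/d;/^best/,$d' > f3.py
python3 - <<'E'
from bench import r
from h import *
from scipy.optimize import minimize
from scipy.spatial.transform import Rotation as Ro
t=r.camera("top"); s=r.camera("scene")
d=cv2.imread("pics/h3.png")[:,:,::-1]; print("diff since 1s",abs(d[235:345,290:380].astype(int)-s["frame"][235:345,290:380]).mean())
exec(open("f3.py").read())
mt=omask(t,(210,205,312,240)); ms=omask(s,(290,250,375,342)); print(mt.sum(),ms.sum())
for lo in (0,):
    x=np.array([.5306,.2449,.1335,.2,0.])
    for k in range(2):
        x=minimize(L,x,method="Nelder-Mead",options=dict(initial_simplex=np.vstack([x]+[x+e for e in np.diag([.006,.006,.004,.05,.05])]),maxiter=250)).x
w=x;dx=w[:2]-[.5306,.2449];c,n=np.cos(.202),np.sin(.202)
print(w.round(4),L(w),"stand xy",c*dx[0]+n*dx[1],-n*dx[0]+c*dx[1],"yaw err",w[3]-.202,"tilt",w[4])
E
```

```text
diff since 1s 1.31993265993266
655.0 850.0
[ 0.5331  0.2469  0.1385  0.201  -0.0027] 1260.375 stand xy 0.00284651326568184 0.0014611176782493964 yaw err -0.0009555723044071818 tilt -0.0026689654596809215
```

```bash
python3 -c "
from bench import r
print(r.read_state()['time']); print(r.close_job())"
```

```text
25.7
the job is handed in; nothing more can be done
None
```

The orange wheel is hanging by its rim on the grey stand's hook, and I handed the job in at 25.7 s. No verdict is reported at hand-in.

**What I did:** I gripped the wheel at the top of its rim and lifted it out of the rack. I then carried it level over the prong tips and pushed it down past both keepers. They resisted with about 4 N, and the side force from them disappeared once they sprung shut.

The rim met the bottom about 13 to 14 mm above seat_low. I pressed it there with about 12 N, eased the load, let go and backed away.

**Last checks:**
- **Position:** the fitted wheel pose was about 3 mm (x) and 1.5 mm (y) from the stand origin. Yaw error was about 0 and tilt 0.003 rad.
- **Keepers:** both showed red above the rim.
- **Stillness:** pictures about 1 s apart differed only by roughly the level of image noise.
- **Surroundings:** the last scene picture showed the grey wheel and the bystanders where they were. I judged this by eye and did not measure it.

**What was off:**
- **Peak force:** it briefly reached about 15 to 16 N by my estimate before I backed off, above the 10 N aimed for but under the 20 N limit.
- **Camera fits:** they disagreed with the arm's own position by 1 to 2 pixels and read heights about 5 to 7 mm high. The same bias showed up on the wheel and the hook, so their position relative to each other should hold.

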